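# Pump the lens-chuck vacuum until the telltale pops

### The arm

A 6-joint arm with a two-finger parallel gripper is mounted at the origin on the work surface. World frame = base frame: x ahead of the robot, y to its left, z up, the work surface at z = 0. Lengths are in m, angles in rad, forces in N, time in s.
With the tool pointing down it reaches from about 0.375 to 0.9 m from the base axis. Payload 3.1 kg.
Tool frame: the origin (TCP) lies between the finger pads; the fingertips stand 8 mm ahead of it and the grasp point (between the pads) lies 11 mm behind it; z points along the fingers, x is the direction in which the jaws open and shut, and the axes are right-handed (so a half turn about z gives the same grasp; the last joint's range is limited). The gripper opens to 87 mm and grips with 3 to 60 N. Pads are 19 mm wide; open, the fingers measure 117 mm over their backs; the gripper's body (75 mm by 190 mm) begins 51 mm behind the grasp point.
Start: joints at [-1.393, 0.527, 1.433, -0, 1.181, -0.178], TCP at [0.218, -0.586, 0.196] pointing down, gripper open.
Joint ranges: [-3.08, 3.08], [-0.75, 2.2], [0.22, 2.44], [-1.43, 4.57], [0, 2.65], [-2.85, 2.85]. Speed limits (rad/s): [2.79, 2.79, 3.14, 3.14, 3.14, 3.14].

### API

Orientations are given as [roll, pitch, yaw] about the fixed x, y, z axes, in that order (R = Rz(yaw) Ry(pitch) Rx(roll)).
In Python, from rig import * gives the robot as it stands.
- The arm moves only by the tool step_arm, never from a script. Its argument "deltas" is a list of rows, each a list of 7 numbers: the shift along the tool's x, y, z in m, then the turn, a rotation vector about the tool's x, y, z in rad, then the opening, from -1 (shut) to 1 (fully open). In form: [[x, y, z, wx, wy, wz, claw], ...]. A call has 1 to 10 rows; each row is the pose to reach, as a shift and turn from the pose commanded when the call began, along the tool's axes at that moment; what a row does not reach only later rows make up. A row lasts 1/8 s, in which the tool goes at most 62.5 mm and 10.7 degrees, less where a joint would pass 70% of its speed; a pose out of reach is approached as far as the arm can. A call with a gripper value outside its range is refused whole. The fingers move at their own pace and stop on an object; "force" is the grip in N (left out, the last holds). Time passes only in rows, so rows that repeat a pose let the fingers close. It gives the time, the measured TCP pose, the force and the opening at its end, in the units of the state.
- read_state(): the state, without advancing time (a new reading comes with each control period).
- snapshot(name): name is "scene" or "top" or "wrist"; returns the picture (420x560x3 uint8, red, green, blue); there is no depth.
- camera_params(name): a dict with "fx", "fy", "cx", "cy" (pixels), "R" (3x3) and "t" (3): a world point X has camera coordinates R X + t; the wrist camera has in their place "T_tool_cam" (4x4, takes a point from camera to tool coordinates, whose origin is the TCP and whose axes are the tool frame's). Camera axes: x right, y down, z forward; pixel columns grow to the right and rows downward; lengths in m; the calibration is good to about 2 mm. A picture is of the moment at which its call begins: read the wrist's pose just before it. camera_params takes no time and is no camera call.
- finish_job(): hands the job in, once; it reports no verdict.
The state is a dict: "t": time; "joints": joint angles; "dq": joint speeds; "tau": joint torques, N m; "ee_pos": TCP position; "ee_rot": TCP orientation; "contact_force": force on the tool from outside, world axes, zero at the start; "moment": the same for the moment, N m; "width": opening from 0.0 (shut) to 1.0 (fully open).
Only numpy, scipy, OpenCV 4.12 (cv2) and the standard library are available. Lean on these libraries where they do the work, as an engineer would, in place of code of your own. Each camera call takes 0.05 s, during which the arm holds its last target. There are 200 camera calls.

### The job

Draw the vacuum under the smoky prism on the chuck: with the fingertips, push the blue hand pump's black spring plunger down in full strokes, letting it come right back up between them, until the indicator pin beside it pops fully out and its green band shows. Then take the hand away so that the plunger is left up. Only press the plunger, without slamming it; do not touch the indicator pin or the red vent button, and leave the prism and everything else lying around where it is.

Things in the scene. Friction and masses are not known exactly. Their poses are not given: they have to be found in the camera images.
- pump: blue cast hand vacuum pump fixed to the table, block 80 x 150 x 80 mm (x, y, z) on a 100 x 166 x 8 mm steel foot; origin: centre of the underside; its y axis runs along the long side. The plunger stands at y +38 mm, the indicator pin at y -42 mm (pump frame), so they are 80 mm apart
- plunger_head: flat black round plunger head, 40 mm across, 14 mm thick, on an 18 mm steel stem; origin: centre of its top face (126 mm above the table when up, 104 mm when fully down)
- plunger (a joint): plunger travel in m: 0 fully up, 0.022 pressed fully down (hard stop). A spring pushes it up: about 5 N to start it, about 13 N at the bottom; it returns by itself when released. A ratchet lifts the pin about 7 mm (the first time 4 to 11 mm) on each stroke that goes down past about 0.018 and is then let up to under about 0.003; shorter strokes may do nothing. Three to five full strokes are needed, depending on where the pin starts; a further stroke does no harm
- indicator_pin: telltale pin, 10 mm diameter, yellow with a green band at its lower end, standing in a dark collar on the pump's top; origin: centre of its tip, which is 90 mm above the table with the pin right in and 126 mm with it fully out
- indicator (a joint): how far the pin has come out, in m: 0 right in (4 mm of yellow shows over the collar), 0.036 fully out (40 mm shows, the lowest 8 mm green). The pump starts with it at 0 to 0.014. It stays where the ratchet leaves it; on passing about 0.029 it snaps by itself to 0.036
- chuck: aluminium vacuum chuck fixed to the table, 120 x 180 x 30 mm, with a round black rubber pad (92 mm across, top 40 mm above the table) at y -30 mm; origin: centre of the underside
- vent (a joint): red vent button on the chuck (at y +62 mm of the chuck frame, 28 mm across, top about 52 mm above the table): 0 up, 0.006 pressed, in m. Must be left alone
- prism: loose smoky quartz prism, 60 mm long, triangular, 36 mm wide and 31 mm high, lying on the chuck's rubber pad; origin: centre of the underside
- tin: loose lacquered black tin, 90 x 60 x 26 mm; origin: centre of the underside
- block: loose pale beech polishing block, 100 x 45 x 35 mm; origin: centre of the underside
- jar: loose jar of polish, 52 mm across, 60 mm high; origin: centre of the underside
- brush: loose brush, 160 mm long, lying flat; origin: underside, at the middle
- loupe: loose brass loupe, 44 mm across, 42 mm high; origin: centre of the underside

How it is judged:
On the way, in this order (a step that is already met when the one before it is completed fails the run):
1. the plunger is pushed well down (value of joint plunger above 0.014 m).
2. the indicator pin has popped fully out (value of joint indicator above 0.033 m), for 0.2 s.
At the end, for the whole second after the job is handed in: the indicator pin stands at least 33 mm out (fully out is 36), the plunger is back up (within 3 mm), the vent button is up and every loose thing is within 12 mm of where it began (value of joint indicator above 0.033 m and value of joint plunger below 0.003 m and value of joint vent below 0.002 m and distance of each of prism, tin, block, jar, brush, loupe from where it was at the start of the episode below 0.012 m); the robot touches nothing.
It fails at once if the indicator pin is touched (over 1 N) (contact force between any of the fingers, the arm and indicator_pin above 1 N).
It fails at once if the vent button is pressed (over 2 mm) (value of joint vent above 0.002 m).
It fails at once if the plunger is slammed or squeezed (over 60 N) (contact force between the fingers and plunger_head above 60 N).
It fails at once if a loose thing is moved or lifted by more than 12 mm (distance of any of prism, tin, block, jar, brush, loupe from where it was at the start of the episode above 0.012 m).
It also fails if it takes over 45 s, if anything falls off the work surface, if the arm or the gripper's body presses on something with over 40 N, if the wrist force passes 120 N, or if a joint passes its speed limit or range.

## Working session

There is one attempt and no reset: what is moved stays moved. The work goes in short steps, Python scripts to look and compute and a tool call to move; the robot and the scene stay as the last step left them, time stands still between calls to the robot, and variables do not carry over. Pictures are saved under pics/ and viewed, about 8 in all and at most 12, crops included, and the job is handed in when it is done.

Besides the shell and the picture viewer there is one more tool, called after ">>>" as a command line: name --pt "numbers of a row" for each row, then --argument value for the rest. step_arm: Moves the arm, as the interface text tells. Its arguments: {"type":"object","properties":{"deltas":{"type":"array","items":{"type":"array","items":{"type":"number"}}},"force":{"type":"number"}},"required":["deltas"]}

```bash
mkdir -p pics; python3 - <<'E'
from rig import *
import cv2
for n in ("scene","top"):
    cv2.imwrite(f"pics/{n}0.png",cv2.cvtColor(snapshot(n),cv2.COLOR_RGB2BGR))
    print(n,camera_params(n))
s=read_state();print(s)
E
```

```text
scene {'fx': 403.40382180998125, 'fy': 403.40382180998125, 'cx': 278.1873913485877, 'cy': 210.71051644753703, 'R': array([[ 0.34787322,  0.93752059, -0.00627411],
       [ 0.79294666, -0.29778545, -0.53156318],
       [-0.50021977,  0.17994156, -0.84699541]]), 't': array([-0.17230052, -0.36742419,  1.33530233])}
top {'fx': 525.6507948871167, 'fy': 525.6507948871167, 'cx': 274.90630588033133, 'cy': 207.84873698766197, 'R': array([[ 0.01628681, -0.99984535, -0.00663383],
       [-0.99061407, -0.01523518, -0.13583688],
       [ 0.1357148 ,  0.00878391, -0.99070901]]), 't': array([0.01363215, 0.54813507, 1.69129431])}
{'t': 0.1, 'joints': array([-1.39350096e+00,  5.28354492e-01,  1.43379612e+00,  4.47557819e-05,
        1.18141644e+00, -1.78503488e-01]), 'dq': array([ 0.00092531, -0.00317888, -0.0032581 , -0.00042901,  0.00091363,
        0.00074582]), 'tau': array([-1.65735300e-04, -4.40986705e+01, -1.77150160e+01,  6.35547610e-02,
        5.34051040e-02, -4.98426891e-05]), 'ee_pos': array([ 0.21762087, -0.5851162 ,  0.19517407]), 'ee_rot': array([-3.14120137e+00,  1.93567594e-03, -1.21501412e+00]), 'contact_force': array([ 0.21549559, -0.08449791, -0.07644491]), 'moment': array([ 0.02166419,  0.04150461, -0.01135899]), 'width': 0.9977365734049191}
```

View pics/top0.png

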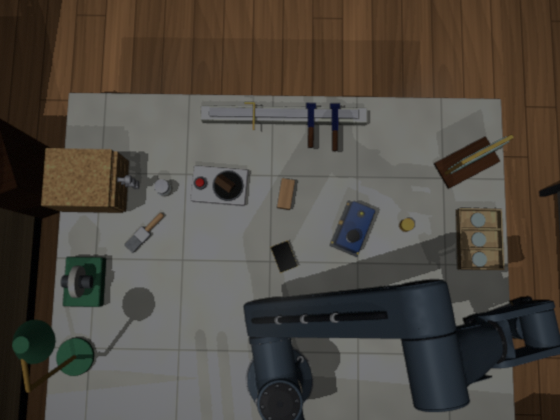

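View pics/scene0.png

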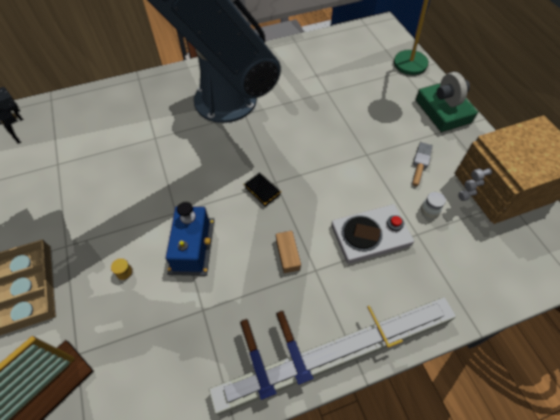

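```bash
python3 - <<'E'
import cv2,numpy as np
a=cv2.imread("pics/top0.png")[190:265,320:395];b=cv2.imread("pics/scene0.png")[195:280,150:225]
f=lambda i:cv2.resize(i,None,fx=7,fy=7,interpolation=cv2.INTER_CUBIC)
A=f(a)[:, :395*1];A=cv2.resize(a,(395,395),interpolation=3);B=cv2.resize(b,(395,448),interpolation=3)
o=np.zeros((448,800,3),np.uint8);o[:395,:395]=A;o[:,405:]=B
cv2.imwrite("pics/c1.png",np.clip(o*1.5,0,255).astype(np.uint8))
E
```

```text
(no output)
```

View pics/c1.png

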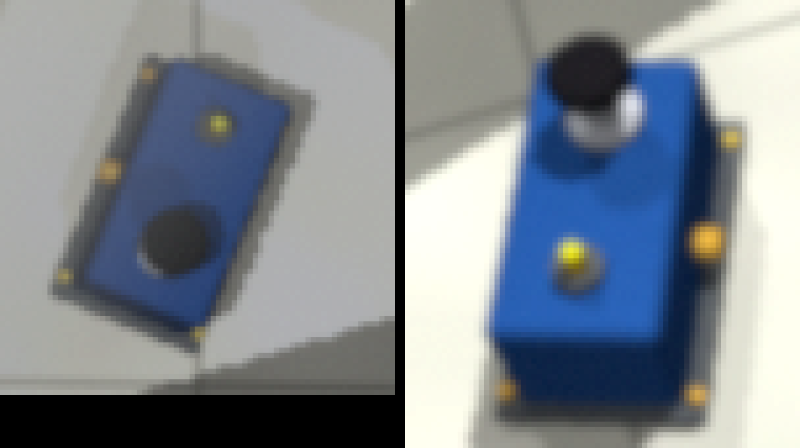

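```bash
cat > h.py <<'E'
from rig import *
import numpy as np
def ray(n,u,v,z,T=None):
    c=camera_params(n); d=np.array([(u-c['cx'])/c['fx'],(v-c['cy'])/c['fy'],1])
    if T is None: o=-c['R'].T@c['t']; d=c['R'].T@d
    else: M=T@c['T_tool_cam']; o=M[:3,3]; d=M[:3,:3]@d
    return o+d*(z-o[2])/d[2]
E
python3 - <<'E'
from h import *
print(ray('top',353.2,235.2,.124),ray('scene',184.3,208.5,.12))
for z in (.09,.095,.1): print(ray('top',361.2,213.1,z),ray('scene',181.3,242,z))
for u,v in ((332,197),(390,209)):pass
# block top corners in top crop
for x,y in ((172,62),(290,104),(205,325),(88,278)): print(ray('top',320+x/5.267-.4,190+y/5.267-.4,.088))
print('jar?',ray('top',407,224,.05),'loupe',ray('top',284,256,.02),ray('top',286,193,.03))
E
```

```text
[ 0.45422473 -0.22233202  0.124     ] [ 0.45317212 -0.22356026  0.12      ]
[ 0.52801841 -0.25281823  0.09      ] [ 0.52176938 -0.25323418  0.09      ]
[ 0.52737152 -0.25203533  0.095     ] [ 0.52471432 -0.25284891  0.095     ]
[ 0.52672463 -0.25125243  0.1       ] [ 0.52765926 -0.25246365  0.1       ]
[ 0.56560361 -0.22482543  0.088     ]
[ 0.54099989 -0.29604071  0.088     ]
[ 0.40671573 -0.24397072  0.088     ]
[ 0.43375405 -0.17398882  0.088     ]
jar? [ 0.49982098 -0.40733573  0.05      ] loupe [ 0.3912735  -0.00996301  0.02      ] [ 0.59912042 -0.01359168  0.03      ]
```

>>> step_arm --pt "-0.032 -0.043 0 0 0 0 -1" --pt "-0.064 -0.087 0 0 0 0 -1" --pt "-0.096 -0.13 0 0 0 0 -1" --pt "-0.128 -0.174 0 0 0 0 -1" --pt "-0.16 -0.217 0 0 0 0 -1" --pt "-0.193 -0.26 0 0 0 0 -1" --pt "-0.225 -0.304 0 0 0 0 -1" --pt "-0.257 -0.347 0 0 0 0 -1" --pt "-0.257 -0.347 0 0 0 0 -1" --pt "-0.257 -0.347 0 0 0 0 -1" --force 10

```text
t: 1.35
ee_pos: [0.4533, -0.2242, 0.1959]
ee_rot: [3.141, -0.0, -1.214]
contact_force: [0.3, -1.1, -0.4]
width: 0.022
```

```bash
python3 - <<'E'
from h import *
import cv2
s=read_state();print(s['t'],s['ee_pos'],s['ee_rot'],s['contact_force'],s['width'],s['joints'])
i=cv2.cvtColor(snapshot('wrist'),cv2.COLOR_RGB2BGR)
j=cv2.cvtColor(snapshot('scene'),cv2.COLOR_RGB2BGR)[150:270,110:270]
j=cv2.resize(j,(400,300),interpolation=3)
o=np.zeros((300,800,3),np.uint8);o[:,:400]=cv2.resize(i,(400,300));o[:,400:]=j
cv2.imwrite('pics/w1.png',np.clip(o*1.4,0,255).astype(np.uint8))
E
```

```text
1.35 [ 0.45327679 -0.22420045  0.19585651] [ 3.14091284e+00 -5.99292577e-05 -1.21409514e+00] [ 0.28628129 -1.14687721 -0.44299466] 0.022133208079484063 [-6.80223900e-01  3.68215257e-01  1.72726193e+00 -7.11287427e-04
  1.04640992e+00  5.34227481e-01]
```

View pics/w1.png

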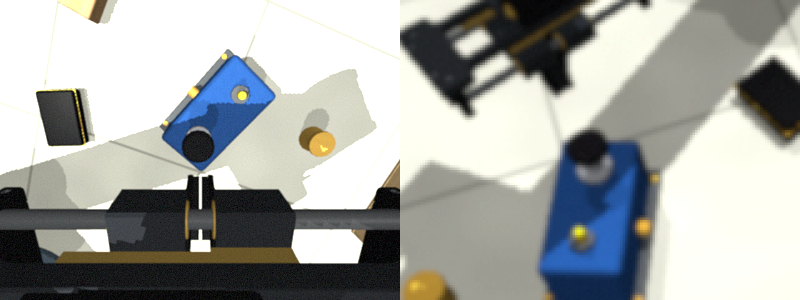

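```bash
python3 - <<'E'
from h import *
from scipy.spatial.transform import Rotation as R
s=read_state();T=np.eye(4);T[:3,:3]=R.from_euler('xyz',s['ee_rot']).as_matrix();T[:3,3]=s['ee_pos']
print(s['ee_pos'],ray('wrist',277.2,204.6,.125,T),[ray('wrist',242*1.4,96*1.4,z,T) for z in(.09,.1)])
E
```

```text
[ 0.45294532 -0.22515734  0.19591159] [ 0.45673315 -0.22181959  0.125     ] [array([ 0.52825908, -0.25466024,  0.09      ]), array([ 0.52837604, -0.25269307,  0.1       ])]
```

>>> step_arm --pt "-0.002 -0.003 0.02 0 0 0 -1" --pt "-0.002 -0.003 0.04 0 0 0 -1" --pt "-0.002 -0.003 0.054 0 0 0 -1" --pt "-0.002 -0.003 0.06 0 0 0 -1" --pt "-0.002 -0.003 0.064 0 0 0 -1" --pt "-0.002 -0.003 0.068 0 0 0 -1" --pt "-0.002 -0.003 0.072 0 0 0 -1" --pt "-0.002 -0.003 0.076 0 0 0 -1" --pt "-0.002 -0.003 0.08 0 0 0 -1" --pt "-0.002 -0.003 0.08 0 0 0 -1"

```text
t: 2.7
ee_pos: [0.4554, -0.2209, 0.1157]
ee_rot: [3.141, 0.001, -1.215]
contact_force: [0.6, 0.8, -0.1]
width: 0.005
```

```bash
python3 - <<'E'
from h import *
import cv2
for _ in range(1):
  i=cv2.cvtColor(snapshot('wrist'),cv2.COLOR_RGB2BGR)
  s=read_state();print(s['t'],s['ee_pos'],s['contact_force'],s['moment'],s['width'])
  j=cv2.cvtColor(snapshot('scene'),cv2.COLOR_RGB2BGR)[165:285,120:280]
j=cv2.resize(j,(400,300),interpolation=3)
o=np.zeros((300,800,3),np.uint8);o[:,:400]=cv2.resize(i,(400,300));o[:,400:]=j
cv2.imwrite('pics/w2.png',np.clip(o*1.4,0,255).astype(np.uint8))
E
```

```text
2.75 [ 0.45553082 -0.22100564  0.11591052] [ 0.64458283 -0.40661846 -0.21087077] [ 0.0202694  -0.00648126 -0.01074266] 0.0035561042838928693
```

View pics/w2.png

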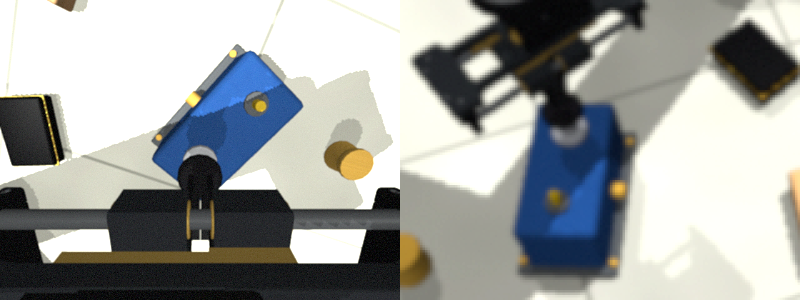

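```bash
python3 - <<'E'
from h import *
from scipy.spatial.transform import Rotation as R
import cv2
s=read_state();T=np.eye(4);T[:3,:3]=R.from_euler('xyz',s['ee_rot']).as_matrix();T[:3,3]=s['ee_pos']
c=camera_params('wrist');print(c['T_tool_cam'])
def pw(p):
  q=(np.linalg.inv(T@c['T_tool_cam'])@np.r_[p,1])[:3];return np.round([(c['fx']*q[0]/q[2]+c['cx'])/1.4,(c['fy']*q[1]/q[2]+c['cy'])/1.4],0)
def ps(p):
  k=camera_params('scene');q=k['R']@p+k['t'];u=np.array([k['fx']*q[0]/q[2]+k['cx']-120,k['fy']*q[1]/q[2]+k['cy']-165])*2.5;u[0]+=400;return np.round(u)
tip=(T@[0,0,.008,1])[:3];print('tip',tip,pw(tip),ps(tip))
for z in(.126,.115,.104):
  p=np.array([.455,-.222,z]);print(z,pw(p),ps(p))
print('stem base',ps(np.array([.455,-.222,.08])),pw(np.array([.455,-.222,.08])))
i=cv2.imread('pics/w2.png')
a=cv2.resize(i[130:230,140:260],(480,400),interpolation=3);b=cv2.resize(i[70:170,500:580],(320,400),interpolation=3)
cv2.imwrite('pics/w3.png',np.hstack([a,b]))
E
```

```text
[[ 9.99999832e-01 -5.74554870e-04  8.29678703e-05  6.42119177e-04]
 [ 5.22797741e-04  9.53458760e-01  3.01522999e-01 -8.36621353e-02]
 [-2.52347950e-04 -3.01522905e-01  9.53458900e-01 -1.88796624e-01]
 [ 0.00000000e+00  0.00000000e+00  0.00000000e+00  1.00000000e+00]]
tip [ 0.45563343 -0.22114793  0.1080345 ] [199. 171.] [566. 117.]
0.126 [200. 180.] [562. 106.]
0.115 [200. 174.] [564. 113.]
0.104 [200. 170.] [566. 119.]
stem base [571. 131.] [200. 161.]
```

View pics/w3.png

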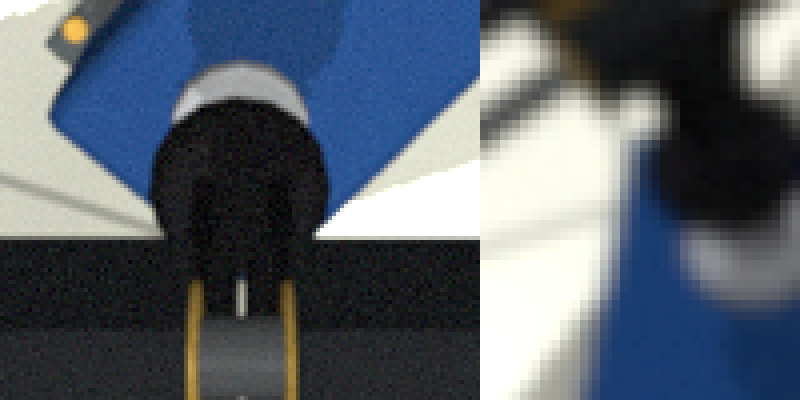

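```bash
python3 - <<'E'
from h import *
from scipy.spatial.transform import Rotation as R
import cv2
c=camera_params('wrist');s=read_state();print(c['fx'],s['contact_force'])
def mk(p,r):
  T=np.eye(4);T[:3,:3]=R.from_euler('xyz',r).as_matrix();T[:3,3]=p;return np.linalg.inv(T@c['T_tool_cam'])
for nm,M in(('before',mk([.4533,-.2247,.1959],[3.141,0,-1.214])),('now',mk(s['ee_pos'],s['ee_rot']))):
  for z in(.126,.115,.108,.104):
    a=np.linspace(0,6.28,60);P=np.c_[.455+.02*np.cos(a),-.222+.02*np.sin(a),0*a+z]@M[:3,:3].T+M[:3,3]
    u=(c['fx']*P[:,0]/P[:,2]+c['cx'])/1.4;v=(c['fy']*P[:,1]/P[:,2]+c['cy'])/1.4
    print(nm,z,'u',u.min().round(1),u.max().round(1),'v',v.min().round(1),v.max().round(1))
E
```

```text
318.3317618164788 [-0.37801303  0.04013936  0.39930895]
before 0.126 u 181.1 214.7 v 131.8 163.8
before 0.115 u 181.8 214.1 v 129.7 160.6
before 0.108 u 182.2 213.8 v 128.4 158.7
before 0.104 u 182.5 213.6 v 127.7 157.6
now 0.126 u 176.8 223.2 v 157.8 200.2
now 0.115 u 178.0 222.0 v 153.6 194.1
now 0.108 u 178.7 221.3 v 151.1 190.5
now 0.104 u 179.0 221.0 v 149.8 188.6
```

>>> step_arm --pt "0 0 0.001 0 0 0 -1" --pt "0 0 0.002 0 0 0 -1" --pt "0 0 0.003 0 0 0 -1" --pt "0 0 0.003 0 0 0 -1"

```text
t: 3.3
ee_pos: [0.4555, -0.2211, 0.113]
ee_rot: [3.141, 0.0, -1.215]
contact_force: [-0.1, 0.1, -0.1]
width: 0.008
```

```bash
python3 - <<'E'
from h import *
import cv2
s=read_state();print(s['t'],s['ee_pos'],s['contact_force'],s['moment'],s['tau'],s['joints'])
i=cv2.cvtColor(snapshot('wrist'),cv2.COLOR_RGB2BGR)
i=cv2.resize(i[150:350,180:380],(600,600),interpolation=3)
cv2.imwrite('pics/w4.png',np.clip(i*3.0+20,0,255).astype(np.uint8))
E
```

```text
3.3 [ 0.45552193 -0.22105904  0.11296081] [-0.11601063  0.14700394 -0.08516895] [ 0.04932241 -0.03000986  0.0002501 ] [-3.73809264e-03 -3.67442787e+01 -1.19582024e+01  6.25745254e-02
 -1.19483061e-02  1.64688333e-05] [-6.72850623e-01  4.94717857e-01  1.80858755e+00  4.27438515e-05
  8.38558664e-01  5.42146283e-01]
```

View pics/w4.png

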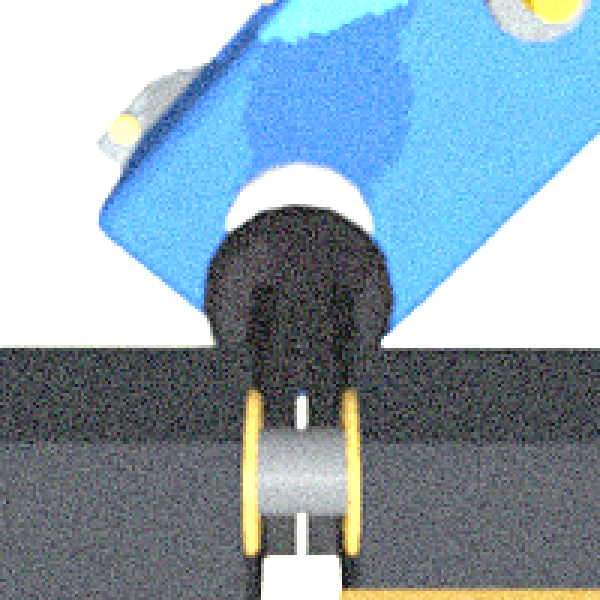

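```bash
python3 - <<'E'
from h import *
import cv2
j=cv2.cvtColor(snapshot('scene'),cv2.COLOR_RGB2BGR);cv2.imwrite('pics/scene1.png',j)
a=cv2.imread('pics/scene0.png')
f=lambda i:cv2.resize(i[185:260,150:220],(395,423),interpolation=3)
cv2.imwrite('pics/w5.png',np.clip(np.hstack([f(a),f(j)])*2.2+15,0,255).astype(np.uint8))
E
```

```text
(no output)
```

View pics/w5.png

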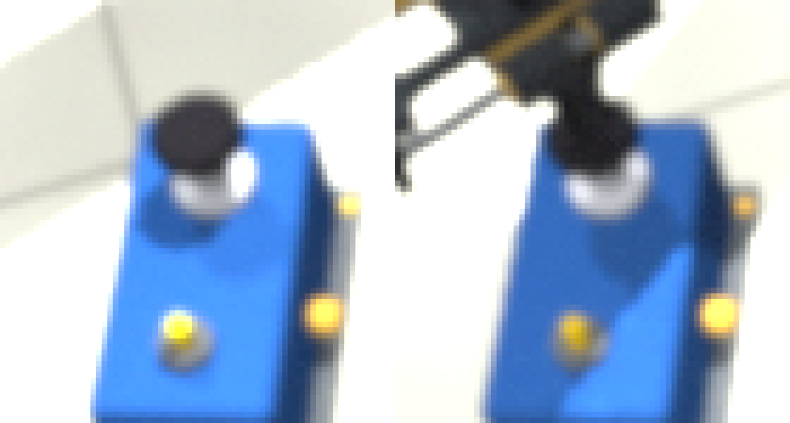

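```bash
python3 - <<'E'
from h import *
from scipy.spatial.transform import Rotation as R
def mk(p,r):
  T=np.eye(4);T[:3,:3]=R.from_euler('xyz',r).as_matrix();T[:3,3]=p;return T
T1=mk([.4530,-.2250,.1959],[3.141,0,-1.214]);T2=mk([.4555,-.2210,.1158],[3.141,0,-1.215])
for nm,T,pts in (('w1',T1,[(165,124,.012),(224,55,.012),(242,96,.095),(275,96,.088),(204,170,.088)]),('w2',T2,[(157,138,.012),(233,53,.012),(260,105,.095),(303,103,.088)])):
  for u,v,z in pts: print(nm,z,ray('wrist',u*1.4,v*1.4,z,T))
# top and scene views of the same bolts
for x,y in((149,72),(64,275)): print('top bolt',ray('top',320+x/5.267-.4,190+y/5.267-.4,.012))
for x,y in((732-405,138),(697-405,394)): print('scene bolt',ray('scene',150+x/5.267-.4,195+y/5.267-.4,.012))
E
```

```text
w1 0.012 [ 0.44111211 -0.16794975  0.012     ]
w1 0.012 [ 0.57385071 -0.21956848  0.012     ]
w1 0.095 [ 0.52842468 -0.25332441  0.095     ]
w1 0.088 [ 0.54302031 -0.29413738  0.088     ]
w1 0.088 [ 0.41604145 -0.24536605  0.088     ]
w2 0.012 [ 0.44143381 -0.16582864  0.012     ]
w2 0.012 [ 0.57308152 -0.2199018   0.012     ]
w2 0.095 [ 0.53017066 -0.25222874  0.095     ]
w2 0.088 [ 0.54577402 -0.291313    0.088     ]
top bolt [ 0.57051052 -0.22084474  0.012     ]
top bolt [ 0.44091053 -0.16721842  0.012     ]
scene bolt [ 0.44185336 -0.16889308  0.012     ]
scene bolt [ 0.57159434 -0.22151657  0.012     ]
```

```bash
python3 - <<'E'
from h import *
k=camera_params('scene')
def ext(cx,cy,r,z0,z1):
  a=np.linspace(0,6.28,90);P=np.vstack([np.c_[cx+r*np.cos(a),cy+r*np.sin(a),0*a+z] for z in(z0,z1)])@k['R'].T+k['t']
  u=(k['fx']*P[:,0]/P[:,2]+k['cx']+.5-150)*5.643;v=(k['fy']*P[:,1]/P[:,2]+k['cy']+.5-185)*5.643
  return np.round([u.min(),u.max(),v.min(),v.max()])
for d in(0,.020): print('head',d,ext(.454,-.2225,.02,.126-d,.112-d))
for h in (.09,.098): print('collar',h,ext(.454,-.2225,.016,.08,h))
s=read_state();M=np.array(s['ee_pos'])
for z in(.105,.113,.126,.15):print('finger',z,ext(M[0],M[1],.001,z,z))
E
```

```text
head 0 [149. 250.  89. 186.]
head 0.02 [159. 258. 115. 210.]
collar 0.09 [176. 254. 142. 216.]
collar 0.098 [172. 254. 132. 216.]
finger 0.105 [208. 213. 155. 159.]
finger 0.113 [204. 209. 145. 149.]
finger 0.126 [198. 203. 129. 133.]
finger 0.15 [186. 191.  97. 101.]
```

```bash
python3 - <<'E'
from h import *
c=camera_params('wrist');M=np.linalg.inv(c['T_tool_cam'])
for y in(-.0095,0,.0095):
  for z in(.008,0,-.008,-.013,-.02):
    q=M@[.015,y,z,1];print(y,z,np.round([c['fx']*q[0]/q[2]+c['cx'],c['fy']*q[1]/q[2]+c['cy']],1))
import cv2
i=cv2.cvtColor(snapshot('wrist'),cv2.COLOR_RGB2BGR);g=i[:,:].astype(int).sum(2)
for u in(250,258,264,268,272,276,280,284,288,292,296,302): print(u,g[212:290:3,u])
print(read_state()['t'])
E
```

```text
-0.0095 0.008 [301.9 225.4]
-0.0095 0 [302.7 229.9]
-0.0095 -0.008 [303.6 234.6]
-0.0095 -0.013 [304.2 237.8]
-0.0095 -0.02 [305.  242.6]
0 0.008 [301.6 238.7]
0 0 [302.4 243.6]
0 -0.008 [303.2 248.9]
0 -0.013 [303.8 252.3]
0 -0.02 [304.7 257.5]
0.0095 0.008 [301.3 251.7]
0.0095 0 [302.1 257. ]
0.0095 -0.008 [302.9 262.7]
0.0095 -0.013 [303.5 266.4]
0.0095 -0.02 [304.3 272. ]
250 [184 168 221 202 211 187 195 182  91  22   1  30  20  24   0  49 126 218
  58  75  76  49  57  69  54  38]
258 [167 198 283 406 383   7  49  35  50  66  73  96  67  75  70  74  68  41
  48  46  73  28  32  58  55  57]
264 [287 372 425 202  37  56  59  63  78  98  69  60  29  52  16  34   0  49
  33  41  57  28   1 141 181 199]
268 [339 350 330  15  55  62  40  34  62  48   5  20   0  37  14  15  21  28
   3  10  54  26  41   3   4  66]
272 [349 358 275  11  69  40  66  30  46  36  72  26  21  44  45  55  71  54
  24   9  39  31  49  10  17  47]
276 [358 356 142  45  60  52  41  64  59  37  46  31  69  52   3  81  43   7
  22  54  65  59   6  69   8  46]
280 [354 367 136  51  40  66  32  61  51  57  41  32  62  48  41  69  48  49
  38  56  72  59   7 130 358 371]
284 [365 342 212  19   0  73  44  44  48  10  56  51  22  56   9  41  34  68
  51  62  71  33  29  46  21  50]
288 [358 355 298  35  35  51  45  57   0  68  58  14  22  34  16  42   2  25
  42  19  41  60  19  34  26  27]
292 [367 345 365  81  33  59  52  47  28  29  51  57  16   7  33  43   3   2
  41  10  33  58   3   0  26  25]
296 [266 371 350 339   0  22  52  39  35  52  63  42  37  12  22  28  30  37
  32  36  57  14  23 139 165 178]
302 [171 161 185 277 384 178  55  12  59  70  62  80  86  66  84  75  74  71
  66  46  76  49  60  61  96  55]
3.45
```

>>> step_arm --pt "0 0 0.0005 0 0 0 -1" --pt "0 0 0.001 0 0 0 -1" --pt "0 0 0.0015 0 0 0 -1" --pt "0 0 0.0015 0 0 0 -1"

```text
t: 3.95
ee_pos: [0.4556, -0.2211, 0.1115]
ee_rot: [3.142, 0.0, -1.215]
contact_force: [-0.3, 0.6, -0.0]
width: 0.011
```

>>> step_arm --pt "0 0 0.001 0 0 0 -1" --pt "0 0 0.002 0 0 0 -1" --pt "0 0 0.003 0 0 0 -1" --pt "0 0 0.004 0 0 0 -1" --pt "0 0 0.004 0 0 0 -1"

```text
t: 4.58
ee_pos: [0.4555, -0.2211, 0.1074]
ee_rot: [3.141, 0.0, -1.215]
contact_force: [-1.2, -0.3, -0.3]
width: 0.002
```

>>> step_arm --pt "0 0 0.001 0 0 0 -1" --pt "0 0 0.002 0 0 0 -1" --pt "0 0 0.003 0 0 0 -1" --pt "0 0 0.004 0 0 0 -1" --pt "0 0 0.005 0 0 0 -1" --pt "0 0 0.005 0 0 0 -1"

```text
t: 5.32
ee_pos: [0.4556, -0.2211, 0.1025]
ee_rot: [3.141, 0.0, -1.215]
contact_force: [0.1, -0.5, 0.1]
width: 0.007
```

```bash
python3 - <<'E'
from h import *
import cv2
s=read_state();print(s['ee_pos'],s['contact_force'])
i=cv2.cvtColor(snapshot('wrist'),cv2.COLOR_RGB2BGR);j=cv2.cvtColor(snapshot('scene'),cv2.COLOR_RGB2BGR)
a=cv2.resize(i[170:290,220:340],(400,400),interpolation=3).astype(float)
b=cv2.resize(j[180:250,150:220],(395,395),interpolation=3).astype(float);b=cv2.resize(b,(400,400))
a=cv2.GaussianBlur(a,(0,0),2.5)
cv2.imwrite('pics/w6.png',np.clip(255*(np.hstack([a,b])/255)**.45,0,255).astype(np.uint8))
E
```

```text
[ 0.45555042 -0.22109791  0.10246001] [ 0.14542608 -0.50465637  0.12182182]
```

View pics/w6.png

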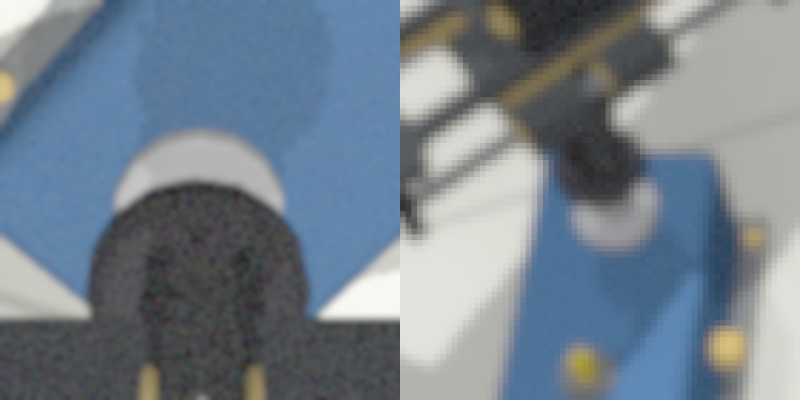

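```bash
python3 - <<'E'
import cv2
g=cv2.imread('pics/w1.png')[:, :400].astype(int).sum(2)
print(list(range(186,218,2)))
for v in range(160,200,2): print(v,round(v*1.4),g[v,186:218:2])
E
```

```text
[186, 188, 190, 192, 194, 196, 198, 200, 202, 204, 206, 208, 210, 212, 214, 216]
160 224 [526 262 100  93  62  72  85  98  53  89 189 268 243 259 563 634]
162 227 [615 594 302 217 198 168 154 173 262 286 259 263 245 565 633 628]
164 230 [614 619 595 372 240 270 260 282 255 272 254 288 555 637 624 630]
166 232 [509 566 608 627 417 219 263 280 257 250 268 546 632 633 635 639]
168 235 [535 498 481 509 570 440 239 262 255 278 550 628 620 611 620 641]
170 238 [614 619 589 530 484 479 432 317 352 571 626 621 650 749 765 765]
172 241 [609 624 605 630 617 598 491 475 476 522 700 765 765 765 765 765]
174 244 [621 560 467 535 631 611 514 765 765 765 757 671 672 765 765 765]
176 246 [622 166  26 123 495 457 485 765 615 604 578 186   6 234 760 765]
178 249 [697 166  46  64  63  44 260 765 176  34  47  43  33 205 765 765]
180 252 [765  97  61  28  76  64 265 765 192  41  33  48   7 147 765 765]
182 255 [765  29  41  22  68  74 271 765 182  97  86  66  41  62 765 765]
184 258 [739  25  33  52  80  65 254 765 203  40  60  20  40  15 754 765]
186 260 [604   3  45  26  32  52 260 765 184  55  64  47  32  52 664 765]
188 263 [336  31  18  33  33  58 258 765 180  67  56  45  22  69 335 765]
190 266 [ 46  61  41  61  57  50 268 765 165  44  60  68  26  24  78 109]
192 269 [ 96  59  42  32  77  67 258 765 178  31  59  51  47   5  51  69]
194 272 [ 72  41  59  40  52  72 255 765 179  91  64  73  33  20  79  75]
196 274 [ 69  38  83  54  41  74 249 765 189  66  51  58  32  47  69  41]
198 277 [ 92  32  40  55  70  55 258 765 198  56  87  69  16  46  63  65]
```

>>> step_arm --pt "0 0 0.001 0 0 0 -1" --pt "0 0 0.002 0 0 0 -1" --pt "0 0 0.003 0 0 0 -1" --pt "0 0 0.004 0 0 0 -1" --pt "0 0 0.005 0 0 0 -1" --pt "0 0 0.005 0 0 0 -1"

```text
t: 6.18
ee_pos: [0.4556, -0.2212, 0.0978]
ee_rot: [-3.142, -0.0, -1.215]
contact_force: [-0.9, 0.0, 5.4]
width: 0.005
```

>>> step_arm --pt "0 0 0.002 0 0 0 -1" --pt "0 0 0.004 0 0 0 -1" --pt "0 0 0.006 0 0 0 -1" --pt "0 0 0.008 0 0 0 -1" --pt "0 0 0.01 0 0 0 -1" --pt "0 0 0.012 0 0 0 -1" --pt "0 0 0.014 0 0 0 -1" --pt "0 0 0.016 0 0 0 -1" --pt "0 0 0.016 0 0 0 -1"

```text
t: 7.3
ee_pos: [0.4556, -0.2211, 0.0825]
ee_rot: [-3.141, -0.0, -1.215]
contact_force: [-2.3, 2.4, 11.6]
width: 0.008
```

>>> step_arm --pt "0 0 0.001 0 0 0 -1" --pt "0 0 0.002 0 0 0 -1" --pt "0 0 0.003 0 0 0 -1" --pt "0 0 0.003 0 0 0 -1"

```text
t: 7.8
ee_pos: [0.4557, -0.2212, 0.0798]
ee_rot: [-3.141, -0.001, -1.215]
contact_force: [-2.6, 2.6, 12.7]
width: 0.006
```

>>> step_arm --pt "0 0 -0.008 0 0 0 -1" --pt "0 0 -0.016 0 0 0 -1" --pt "0 0 -0.025 0 0 0 -1" --pt "0 0 -0.025 0 0 0 -1" --pt "0 0 -0.02 0 0 0 -1" --pt "0 0 -0.015 0 0 0 -1" --pt "0 0 -0.01 0 0 0 -1" --pt "0 0 -0.005 0 0 0 -1" --pt "0 0 0 0 0 0 -1" --pt "0 0 0 0 0 0 -1"

```text
t: 9.05
ee_pos: [0.4559, -0.2214, 0.0789]
ee_rot: [-3.141, -0.001, -1.215]
contact_force: [-1.0, 1.3, 10.9]
width: 0.006
```

>>> step_arm --pt "0 0 -0.008 0 0 0 -1" --pt "0 0 -0.016 0 0 0 -1" --pt "0 0 -0.025 0 0 0 -1" --pt "0 0 -0.025 0 0 0 -1" --pt "0 0 -0.02 0 0 0 -1" --pt "0 0 -0.015 0 0 0 -1" --pt "0 0 -0.01 0 0 0 -1" --pt "0 0 -0.005 0 0 0 -1" --pt "0 0 0 0 0 0 -1" --pt "0 0 0 0 0 0 -1"

```text
t: 10.3
ee_pos: [0.4555, -0.221, 0.0786]
ee_rot: [3.141, 0.0, -1.215]
contact_force: [-0.8, 1.0, 9.9]
width: 0.006
```

```bash
python3 - <<'E'
from h import *
import cv2
s=read_state();print(s['t'],s['ee_pos'],s['contact_force'])
i=cv2.cvtColor(snapshot('wrist'),cv2.COLOR_RGB2BGR);j=cv2.cvtColor(snapshot('scene'),cv2.COLOR_RGB2BGR)
a=cv2.resize(i[60:290,220:450],(400,400)).astype(float)
b=cv2.resize(j[190:260,150:220],(400,400),interpolation=3).astype(float)
cv2.imwrite('pics/w7.png',np.clip(255*(np.hstack([a,b])/255)**.6,0,255).astype(np.uint8))
E
```

```text
10.3 [ 0.45545742 -0.22101648  0.07863044] [-0.81869398  1.01083431  9.91991491]
```

View pics/w7.png

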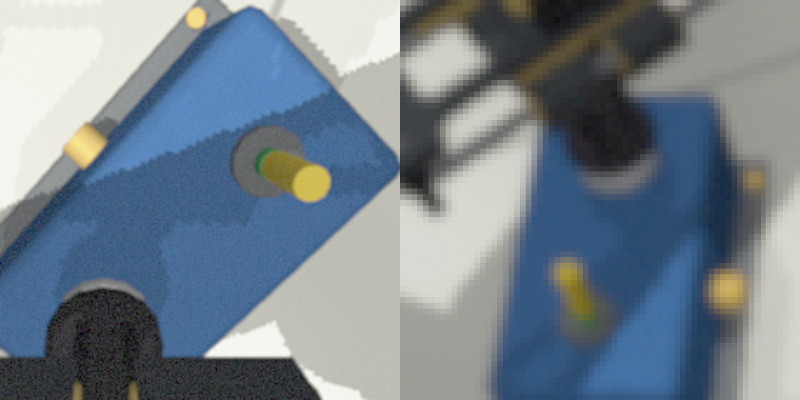

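>>> step_arm --pt "0 0 -0.008 0 0 0 -1" --pt "0 0 -0.016 0 0 0 -1" --pt "0 0 -0.025 0 0 0 -1" --pt "0 0 -0.025 0 0 0 -1" --pt "0 0 -0.02 0 0 0 -1" --pt "0 0 -0.015 0 0 0 -1" --pt "0 0 -0.01 0 0 0 -1" --pt "0 0 -0.005 0 0 0 -1" --pt "0 0 0 0 0 0 -1" --pt "0 0 0 0 0 0 -1"

```text
t: 11.65
ee_pos: [0.4556, -0.2211, 0.0786]
ee_rot: [3.141, 0.0, -1.215]
contact_force: [-0.7, 0.4, 11.0]
width: 0.005
```

>>> step_arm --pt "0 0 -0.01 0 0 0 -1" --pt "0 0 -0.02 0 0 0 -1" --pt "0 0 -0.03 0 0 0 -1" --pt "0 0 -0.05 0 0 0 -1" --pt "0 0 -0.08 0 0 0 -1" --pt "0 0 -0.11 0 0 0 -1" --pt "0 0 -0.12 0 0 0 -1" --pt "0 0 -0.12 0 0 0 -1"

```text
t: 12.65
ee_pos: [0.4555, -0.2211, 0.1983]
ee_rot: [-3.142, -0.0, -1.215]
contact_force: [-0.1, 0.5, -0.4]
width: 0.006
```

```bash
python3 - <<'E'
from h import *
import cv2
s=read_state();print(s['t'],s['ee_pos'],s['contact_force'])
i=cv2.cvtColor(snapshot('wrist'),cv2.COLOR_RGB2BGR);j=cv2.cvtColor(snapshot('scene'),cv2.COLOR_RGB2BGR)
cv2.imwrite('pics/scene2.png',j)
a=cv2.resize(i[60:260,220:420],(400,400)).astype(float)
b=cv2.resize(j[190:260,150:220],(400,400),interpolation=3).astype(float)
cv2.imwrite('pics/w8.png',np.clip(255*(np.hstack([a,b])/255)**.6,0,255).astype(np.uint8))
from scipy.spatial.transform import Rotation as R
T=np.eye(4);T[:3,:3]=R.from_euler('xyz',s['ee_rot']).as_matrix();T[:3,3]=s['ee_pos']
c=camera_params('wrist')
for p in((.527,-.2525,.126),(.527,-.2525,.119),(.527,-.2525,.09),(.4545,-.2225,.126),(.4545,-.2225,.104)):
  q=(np.linalg.inv(T@c['T_tool_cam'])@np.r_[p,1])[:3];k=camera_params('scene');r=k['R']@p+k['t']
  print(p,np.round([(c['fx']*q[0]/q[2]+c['cx']-220)*2,(c['fy']*q[1]/q[2]+c['cy']-60)*2]),np.round([400+(k['fx']*r[0]/r[2]+k['cx']-150)*5.714,(k['fy']*r[1]/r[2]+k['cy']-190)*5.714]))
E
```

```text
12.65 [ 0.45548412 -0.22107563  0.19834974] [-0.11120819  0.51791828 -0.41653638]
(0.527, -0.2525, 0.126) [253. 167.] [565. 265.]
(0.527, -0.2525, 0.119) [250. 165.] [568. 274.]
(0.527, -0.2525, 0.09) [237. 158.] [583. 307.]
(0.4545, -0.2225, 0.126) [121. 302.] [596. 100.]
(0.4545, -0.2225, 0.104) [121. 287.] [607. 128.]
```

View pics/w8.png

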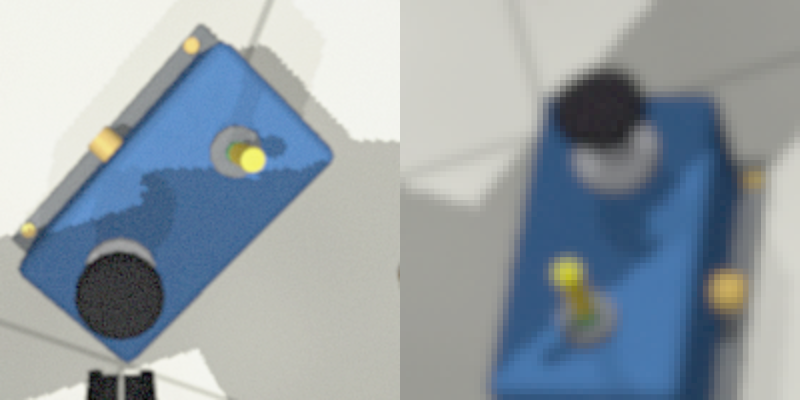

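```bash
python3 -c "
from rig import *
print(finish_job())"
```

```text
the job is handed in; nothing more can be done
None
```

I gave the plunger four full strokes with the shut fingertips, letting it come fully up between them. Then I raised the hand to about 0.2 m and handed the job in at about 12.7 s.

**Checks that passed**
- **Pin:** in the last pictures it stands out with its green band showing. Its tip is where a fully-out pin should appear, to within about 5 pixels in an enlarged crop. It did not move on the extra fourth stroke, so I take it as fully out.
- **Plunger:** the head is back up in both views.
- **Force:** it was 10–13 N at the end of each stroke, far below 60 N, and about zero at the end with the hand clear. It is only read when a move ends, so I did not see peaks in between.

**Checks that disagreed or were not made**
- **Fingertips:** contact came about 30 mm lower than the stated fingertip offset gives, as if the shut fingertips end some 25 mm behind the TCP. I felt for contact by force and counted the strokes from there.
- **Loose things and vent button:** I did not check these separately at the end. The fingertips only worked over the pump, and no contact showed anywhere else.

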